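Call for more red-lidded cups and milk at the food hand-out table

ROBOT

A 6-joint arm with a two-finger parallel gripper is mounted at the origin on the work surface. World frame = base frame: x ahead of the robot, y to its left, z up, the work surface at z = 0. Lengths are in mm, angles in degrees, forces in N, time in s.
With the tool pointing down it reaches from about 350 to 850 mm from the base axis. Payload 8.1 kg.
Tool frame: the origin (TCP) lies between the finger pads; the fingertips stand 8 mm ahead of it and the grasp point (between the pads) lies 11 mm behind it (r.tip_extent is the distance from the TCP to the fingertips, in mm); z points along the fingers, y is the direction in which the jaws open and shut (so a half turn about z gives the same grasp; the last joint's range is limited). The gripper opens to 85 mm and grips with 20 to 120 N. Pads are 22 mm wide; open, the fingers measure 114 mm over their backs; the gripper's body (76 mm by 85 mm) begins 54 mm behind the grasp point. The pads swing forward as they close: fully open they stand 13 mm farther back than shut.
Start: joints at [66.154, 7.471, 85.268, -0, 87.261, -4.893], TCP at [194.858, 567.482, 239.292] pointing down, gripper open.
Joint ranges: [-169.43, 169.43], [-51.17, 129.36], [1.28, 143.12], [-76.62, 256.62], [0, 156.53], [-152.29, 152.29]. Speed limits (degrees/s): [136.94, 136.94, 159.86, 180, 180, 180].

INTERFACE

Orientations are given as [roll, pitch, yaw] about the fixed x, y, z axes, in that order (R = Rz(yaw) Ry(pitch) Rx(roll)).
In Python, from bench import sensors, viewer, hand_in, r gives the robot as it stands. The module is installed in compiled form; this text tells all that it offers.
- The arm moves only by the tool move_arm, never from a script. Its argument "rows" is a list that holds one entry, the list of rows, each a list of 6 numbers: the shift along the tool's x, y, z in m, then the turn, a rotation vector about the tool's x, y, z in degrees. In form: [[[tx, ty, tz, rx, ry, rz], ...]]. A call has 1 to 20 rows; each row is the pose to reach, as a shift and turn from the pose commanded when the call began, along the tool's axes at that moment; what a row does not reach only later rows make up. A row lasts 1/10 s, in which the tool goes at most 50 mm and 8.59 degrees, less where a joint would pass 70% of its speed; a pose out of reach is approached as far as the arm can. A call with a gripper value outside its range is refused whole. "grip" is the opening, from 0 (shut) to 1 (fully open), set as the call begins (left out, the last holds). The fingers move at their own pace and stop on an object; "newtons" is the grip in N (left out, the last holds). Time passes only in rows, so rows that repeat a pose let the fingers close. It gives the time, the measured TCP pose, the force and the opening at its end, in the units of the state.
- sensors.sense(): the state, without advancing time (a new reading comes with each control period).
- viewer.snapshot(name): name is "scene" or "top" or "wrist"; returns a dict with "color" (384x512x3 uint8, red, green, blue), "camera_matrix" (3x3 intrinsics, pixels), "R" (3x3) and "t" (3): a world point X has camera coordinates R X + t. Camera axes: x right, y down, z forward; pixel columns grow to the right and rows downward; lengths in mm; the calibration is good to about 2 mm. A picture is of the moment at which its call begins. There is no depth.
- hand_in(): hands the job in, once; it reports no verdict.
The state is a dict: "time": time; "joint_pos": joint angles; "qd": joint speeds; "joint_efforts": joint torques, N m; "tool_pos": TCP position; "tcp_rot": TCP orientation; "ft_force": force on the tool from outside, world axes, zero at the start; "wrist_torque": the same for the moment, N m; "finger_gap": finger opening in mm.
Only numpy, scipy, OpenCV 4.12 (cv2) and the standard library are available. Lean on these libraries where they do the work, as an engineer would, in place of code of your own. Each camera call takes 0.05 s, during which the arm holds its last target.

TASK

The red-lidded cups and the milk are running low: with the fingertips, gently press the red key of the call units all the way down so that it stays down, then do the same with the blue key, and draw back. Leave the yellow and green keys up, do not pick up or shift any call unit, and leave the cups, carton, can, tape and stamp where they stand.

Things in the scene. Friction and masses are not known exactly. Their poses are not given: they have to be found in the camera images.
- red_unit: Call unit with the red key: a loose grey block 80 x 60 x 39 mm (own x, y, z; about 0.6 kg, rubber foot) with a black collar, 40 mm across, rising to 44 mm. Origin at the centre of its underside, z up. All four units are alike but for the key's colour.
- red_key (a joint): Travel of the red push key (to be pressed): 0 = up (as it starts), 0.009 m = fully down, against the stop. Friction of about 3 N, no spring: it stays wherever it is pushed to.
- red_key_top (a point): Centre of the flat top of the red key, a round key 30 mm across in the middle of its unit; 58 mm above the table when up, 49 mm when fully down (still 5 mm proud of the collar). It moves with the key.
- blue_unit: Call unit with the blue key: a loose grey block 80 x 60 x 39 mm (own x, y, z; about 0.6 kg, rubber foot) with a black collar, 40 mm across, rising to 44 mm. Origin at the centre of its underside, z up. All four units are alike but for the key's colour.
- blue_key (a joint): Travel of the blue push key (to be pressed): 0 = up (as it starts), 0.009 m = fully down, against the stop. Friction of about 3 N, no spring: it stays wherever it is pushed to.
- blue_key_top (a point): Centre of the flat top of the blue key, a round key 30 mm across in the middle of its unit; 58 mm above the table when up, 49 mm when fully down (still 5 mm proud of the collar). It moves with the key.
- yellow_unit: Call unit with the yellow key: a loose grey block 80 x 60 x 39 mm (own x, y, z; about 0.6 kg, rubber foot) with a black collar, 40 mm across, rising to 44 mm. Origin at the centre of its underside, z up. All four units are alike but for the key's colour.
- yellow_key (a joint): Travel of the yellow push key (must stay up): 0 = up (as it starts), 0.009 m = fully down, against the stop. Friction of about 3 N, no spring: it stays wherever it is pushed to.
- yellow_key_top (a point): Centre of the flat top of the yellow key, a round key 30 mm across in the middle of its unit; 58 mm above the table when up, 49 mm when fully down (still 5 mm proud of the collar). It moves with the key.
- green_unit: Call unit with the green key: a loose grey block 80 x 60 x 39 mm (own x, y, z; about 0.6 kg, rubber foot) with a black collar, 40 mm across, rising to 44 mm. Origin at the centre of its underside, z up. All four units are alike but for the key's colour.
- green_key (a joint): Travel of the green push key (must stay up): 0 = up (as it starts), 0.009 m = fully down, against the stop. Friction of about 3 N, no spring: it stays wherever it is pushed to.
- green_key_top (a point): Centre of the flat top of the green key, a round key 30 mm across in the middle of its unit; 58 mm above the table when up, 49 mm when fully down (still 5 mm proud of the collar). It moves with the key.
- cup_a: One of two loose white food cups with an orange band and a red lid, 88 mm across at the lid, 72 mm tall. Origin: centre of underside. Bystander (four more cups sit fixed in a low case at the back).
- cup_b: The other of two loose white food cups with an orange band and a red lid, 88 mm across at the lid, 72 mm tall. Origin: centre of underside. Bystander (four more cups sit fixed in a low case at the back).
- milk: Loose milk carton, white with a blue band, 57 x 57 mm, 89 mm tall. Origin: centre of underside. Bystander.
- can: Loose food can with a green label, 66 mm across, 80 mm tall. Origin: centre of underside. Bystander.
- tape: Loose roll of amber packing tape lying flat, 84 mm across, 48 mm tall. Origin: centre of underside. Bystander.
- stamp: Loose wooden hand stamp standing on its face, 40 mm across, 68 mm tall. Origin: centre of underside. Bystander.
Mind the look-alikes: they are no part of the job. What is shaped like the red_unit but pink or purple is not meant.

How it is judged (in metres and radians):
On the way, in this order (a step that is already met when the one before it is completed fails the run):
1. the red key is pressed down by the fingertips while the blue key is still up (value of joint red_key above 0.006 m and value of joint blue_key below 0.002 m and contact force between the fingers and red_unit above 0.3 N), for 0.05 s.
2. the blue key is pressed down by the fingertips, the red key still down (value of joint each of red_key, blue_key above 0.006 m and contact force between the fingers and blue_unit above 0.3 N), for 0.05 s.
At the end, for the whole second after the job is handed in: The red and blue keys are down (more than 6 of their 9 mm), the yellow and green keys up (within 2 mm), all call units at rest and, like the other things, within 15 mm of where they stood (value of joint each of red_key, blue_key above 0.006 m and value of joint each of yellow_key, green_key below 0.002 m and linear speed of each of red_unit, blue_unit, yellow_unit, green_unit below 0.02 m/s and distance of each of red_unit, blue_unit, yellow_unit, green_unit, cup_a, cup_b, milk, can, tape, stamp from where it was at the start of the episode below 0.015 m); the robot touches nothing.
It fails at once if the yellow or green key is pressed (not (value of joint yellow_key below 0.002 m) or not (value of joint green_key below 0.002 m)).
It fails at once if a call unit is lifted or tipped (height (world z) of any of red_unit, blue_unit, yellow_unit, green_unit above 0.01 m or angle between any of red_unit, blue_unit, yellow_unit, green_unit's own z axis and vertical above 0.15 rad).
It fails at once if a call unit is shifted by more than 15 mm (not (distance of red_unit from where it was at the start of the episode below 0.015 m) or not (distance of blue_unit from where it was at the start of the episode below 0.015 m) or not (distance of yellow_unit from where it was at the start of the episode below 0.015 m) or not (distance of green_unit from where it was at the start of the episode below 0.015 m)).
It fails at once if a cup, the carton, the can, the tape or the stamp is moved by more than 15 mm (not (distance of cup_a from where it was at the start of the episode below 0.015 m) or not (distance of cup_b from where it was at the start of the episode below 0.015 m) or not (distance of milk from where it was at the start of the episode below 0.015 m) or not (distance of can from where it was at the start of the episode below 0.015 m) or not (distance of tape from where it was at the start of the episode below 0.015 m) or not (distance of stamp from where it was at the start of the episode below 0.015 m)).
It fails at once if a call unit is pressed roughly, with more than 35 N (contact force between the fingers and red_unit above 35 N or contact force between the fingers and blue_unit above 35 N or contact force between the fingers and yellow_unit above 35 N or contact force between the fingers and green_unit above 35 N).
It also fails if it takes over 38 s, if anything falls off the work surface, if the arm or the gripper's body presses on something with over 40 N, if the wrist force passes 120 N, or if a joint passes its speed limit or range.

## Working session

There is one attempt and no reset: what is moved stays moved. The work goes in short steps, Python scripts to look and compute and a tool call to move; the robot and the scene stay as the last step left them, time stands still between calls to the robot, and variables do not carry over. Pictures are saved under pics/ and viewed, and the job is handed in when it is done.

Besides the shell and the picture viewer there is one more tool, called after "Call:" as name([rows], argument=value, ...), one row to a line, values as JSON. move_arm: Moves the arm, as the interface text tells. Its arguments: {"type":"object","properties":{"rows":{"type":"array","items":{"type":"array","items":{"type":"array","items":{"type":"number"}}}},"grip":{"type":"number"},"newtons":{"type":"number"}},"required":["rows"]}

```bash
mkdir -p pics
python3 - <<'E'
from bench import sensors, viewer, r
import cv2,pickle
s=sensors.sense();print(s, r.tip_extent)
d={}
for n in("scene","top","wrist"):
    v=viewer.snapshot(n);d[n]=v
    cv2.imwrite(f"pics/{n}0.png",cv2.cvtColor(v["color"],cv2.COLOR_RGB2BGR))
    print(n,v["camera_matrix"],v["R"],v["t"])
pickle.dump(d,open("d.pkl","wb"))
E
```

```text
{'time': 0.0, 'joint_pos': array([ 6.61537264e+01,  7.51485460e+00,  8.53297992e+01,  5.21296145e-05,
        8.72614289e+01, -4.89359903e+00]), 'qd': array([-0.03522068, -0.09481725,  0.02208959, -0.10795506,  0.04596541,
       -0.01142453]), 'joint_efforts': array([ 1.65749134e-04, -5.69414914e+01, -5.00534570e+01, -1.26110031e-04,
        1.51725998e-02,  6.74561147e-05]), 'tool_pos': array([194.63823717, 566.9848536 , 238.24207751]), 'tcp_rot': array([-1.79894308e+02, -9.10132142e-03,  1.61047314e+02]), 'ft_force': array([ 0.77864007,  0.09344763, -0.02470254]), 'wrist_torque': array([-0.02787258,  0.05389382, -0.02685854]), 'finger_gap': 85.2487257561349} 8.0
scene [[380.05336597   0.         252.58067046]
 [  0.         380.05336597 194.15263748]
 [  0.           0.           1.        ]] [[-0.59791227  0.80153488  0.00653877]
 [ 0.66059062  0.49736125 -0.56236271]
 [-0.45400546 -0.33192411 -0.82686482]] [ 355.948321   -319.54838108 1421.5878861 ]
top [[370.95403085   0.         260.31858299]
 [  0.         370.95403085 191.53358775]
 [  0.           0.           1.        ]] [[-0.00969459 -0.99969271  0.02281445]
 [-0.98303535  0.00534901 -0.18333819]
 [ 0.18315982 -0.0242048  -0.98278513]] [-23.29847732 591.06862539 826.09828772]
wrist [[305.19362215   0.         250.72941725]
 [  0.         305.19362215 192.38692287]
 [  0.           0.           1.        ]] [[ 0.32424645  0.94597024 -0.00213145]
 [ 0.89733199 -0.30686014  0.31722571]
 [ 0.29943202 -0.10477193 -0.94834767]] [-599.60891109  -42.04964843  379.37487396]
```

View pics/top0.png

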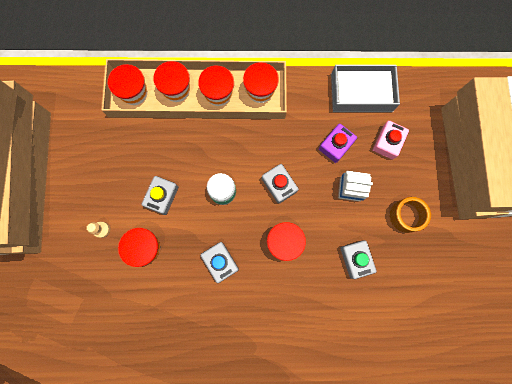

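View pics/scene0.png

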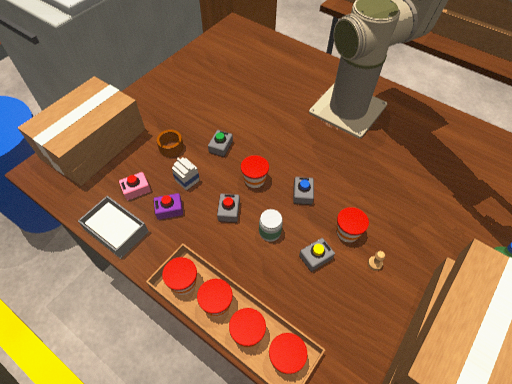

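View pics/wrist0.png

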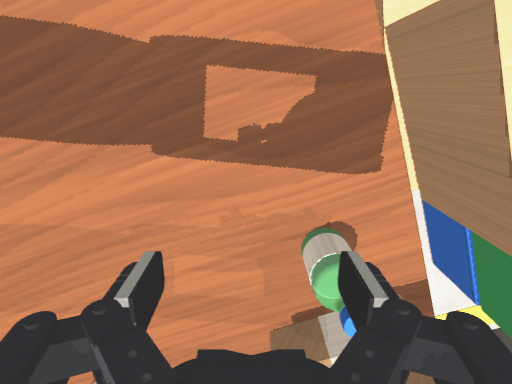

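Candidates for red, in top-view pixels:
- The grey block's key at (281,181), which is the one that fits the description.
- The purple look-alike at (340,140) and the pink look-alike at (395,137).
- Cup lids at (138,247), (286,242) and the case row.

For blue, the only candidate is the grey unit's key at (219,262).

```bash
cat > h.py <<'E'
import numpy as np,cv2
def ray(v,px,z):
    K,R,t=v["camera_matrix"],np.array(v["R"]),np.array(v["t"])
    d=R.T@np.linalg.inv(K)@np.array([px[0],px[1],1.]);c=-R.T@t
    return c+d*(z-c[2])/d[2]
def proj(v,X):
    p=v["camera_matrix"]@(np.array(v["R"])@np.array(X)+v["t"]);return p[:2]/p[2]
def tri(a,pa,b,pb):
    A=[];
    for v,p in((a,pa),(b,pb)):
        P=v["camera_matrix"]@np.c_[v["R"],v["t"]]
        A+= [p[0]*P[2]-P[0],p[1]*P[2]-P[1]]
    A=np.array(A);return np.linalg.lstsq(A[:,:3],-A[:,3],rcond=None)[0]
def blobs(v,col,amin=20):
    h=cv2.cvtColor(v["color"],cv2.COLOR_RGB2HSV);H,S,V=cv2.split(h)
    m={"red":((H<6)|(H>174))&(S>180),"blue":(H>95)&(H<118)&(S>150),"yellow":(H>25)&(H<34)&(S>180),"green":(H>50)&(H<80)&(S>150)}[col]
    m=(m&(V>100)).astype(np.uint8)
    n,l,st,c=cv2.connectedComponentsWithStats(m)
    return [(c[i].round(1),st[i].tolist()) for i in range(1,n) if st[i,4]>=amin]
E
python3 - <<'E'
import pickle,cv2,numpy as np;from h import *
d=pickle.load(open("d.pkl","rb"))
for n in("top","scene"):
    for c in("red","blue","yellow","green"):
        for p,s in blobs(d[n],c):
            if s[4]<400: print(n,c,p,s,ray(d[n],p,56).round(1))
t=d["top"]["color"][:,:,::-1];s=d["scene"]["color"][:,:,::-1]
a=cv2.resize(t[150:290,190:330],(400,400),interpolation=2);b=cv2.resize(s[165:235,200:340],(400,200),interpolation=2)
im=np.zeros((400,800,3),np.uint8);im[:,:400]=a;im[:200,400:]=b
cv2.imwrite("pics/crop1.png",im)
for n,p,z in(("cup_r",(286,241),72),("can",(221,186),80),("cupL",(138,247),72),("milk",(355,183),89),("stamp",(95,229),68),("tape",(411,214),48)):print(n,ray(d["top"],p,z).round())
E
```

```text
top red [394.6 135.7] [389, 130, 12, 13, 124] [ 728.7 -359.8   56. ]
top red [340.1 138.9] [334, 133, 13, 13, 126] [ 720.7 -224.5   56. ]
top red [280.1 180.7] [274, 175, 13, 13, 131] [616.7 -75.3  56. ]
top blue [218.  261.9] [212, 256, 13, 13, 141] [427.6  70.6  56. ]
top yellow [156.2 192.6] [150, 187, 13, 13, 126] [589.5 217.6  56. ]
top green [361.6 259.1] [356, 253, 13, 13, 132] [ 430.8 -260.1   56. ]
scene red [131.6 178.9] [127, 175, 10, 9, 67] [ 732.  -360.2   56. ]
scene red [166.  199.5] [161, 195, 10, 10, 70] [ 723.5 -223.4   56. ]
scene red [227.6 201.3] [223, 197, 10, 10, 72] [619.2 -74.4  56. ]
scene blue [304.4 183.4] [300, 179, 10, 9, 65] [428.   71.6  56. ]
scene yellow [318.2 248.5] [313, 244, 11, 10, 82] [590.6 218.8  56. ]
scene green [219.5 135.4] [216, 132, 8, 7, 44] [ 431.2 -260.4   56. ]
cup_r [473. -85.  72.]
can [600.  63.  80.]
cupL [462. 249.  72.]
milk [ 603. -245.   89.]
stamp [504. 349.  68.]
tape [ 536. -388.   48.]
```

View pics/crop1.png

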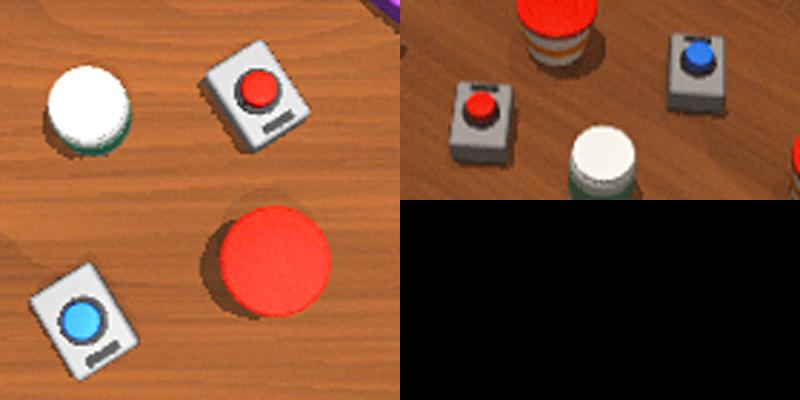

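```bash
cat >> h.py <<'E'
from scipy.spatial.transform import Rotation as Ro
def shift(rpy,frm,to): return (Ro.from_euler('xyz',rpy,degrees=True).as_matrix().T@(np.array(to)-frm)/1000).round(4)
E
python3 -c "
from h import *
print(shift([180,0,161.05],np.array([194.86,567.48,239.29]),[618,-75,199.3]))"
```

```text
[-0.6088 -0.4702  0.04  ]
```

Call:
move_arm([
  [[-0.609, -0.47, 0, 0, 0, 0], [-0.609, -0.47, 0, 0, 0, 0], [-0.609, -0.47, 0, 0, 0, 0], [-0.609, -0.47, 0, 0, 0, 0], [-0.609, -0.47, 0, 0, 0, 0], [-0.609, -0.47, 0, 0, 0, 0], [-0.609, -0.47, 0, 0, 0, 0], [-0.609, -0.47, 0, 0, 0, 0], [-0.609, -0.47, 0, 0, 0, 0], [-0.609, -0.47, 0, 0, 0, 0], [-0.609, -0.47, 0, 0, 0, 0], [-0.609, -0.47, 0, 0, 0, 0], [-0.609, -0.47, 0, 0, 0, 0], [-0.609, -0.47, 0, 0, 0, 0], [-0.609, -0.47, 0, 0, 0, 0], [-0.609, -0.47, 0, 0, 0, 0], [-0.609, -0.47, 0, 0, 0, 0], [-0.609, -0.47, 0, 0, 0, 0], [-0.609, -0.47, 0, 0, 0, 0], [-0.609, -0.47, 0, 0, 0, 0]],
], grip=0, newtons=20)

```text
time: 2.15
tool_pos: [617.8, -73.6, 239.5]
tcp_rot: [180.0, -0.0, 161.1]
ft_force: [-0.6, 0.1, 0.8]
finger_gap: -0.1
```

Call:
move_arm([
  [[0, 0, 0.03, 0, 0, 0], [0, 0, 0.06, 0, 0, 0], [0, 0, 0.09, 0, 0, 0], [0, 0, 0.12, 0, 0, 0], [0, 0, 0.14, 0, 0, 0], [0, 0, 0.15, 0, 0, 0], [0, 0, 0.15, 0, 0, 0], [0, 0, 0.15, 0, 0, 0], [0, 0, 0.15, 0, 0, 0], [0, 0, 0.15, 0, 0, 0]],
])

```text
time: 3.15
tool_pos: [619.3, -75.0, 91.0]
tcp_rot: [180.0, 0.2, 161.1]
ft_force: [0.4, 0.6, -0.7]
finger_gap: -0.2
```

Run:
```python
from bench import sensors, viewer, r
import cv2,numpy as np
s=sensors.sense();print(s['time'],s['tool_pos'],s['ft_force'],s['tcp_rot'])
im=[]
for n in("scene","wrist"):
    v=viewer.snapshot(n);c=cv2.cvtColor(v["color"],cv2.COLOR_RGB2BGR)
    im.append(c if n=="wrist" else cv2.resize(c[150:255,160:300],(512,384),interpolation=2))
cv2.imwrite("pics/a1.png",cv2.resize(np.hstack(im),(800,300)))
```

```text
3.15 [619.2831371  -75.01163203  91.04108796] [ 0.44423517  0.56523968 -0.73197741] [1.79980226e+02 1.54858070e-01 1.61051932e+02]
```

View pics/a1.png

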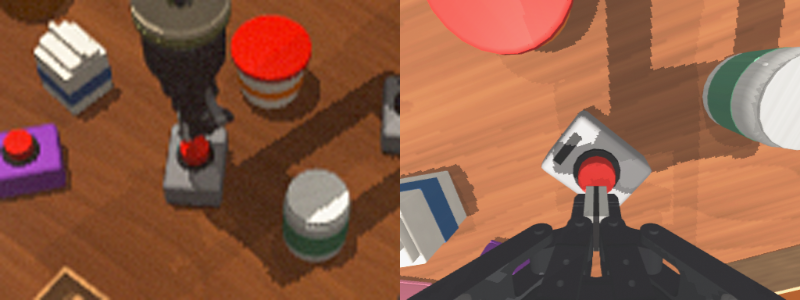

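Crop check: the fingertips stand directly over the red key on the grey unit, at (597,175) in the wrist panel. The pink and purple units are elsewhere. I'll press slowly and watch the force.

Call:
move_arm([
  [[0, 0, 0.006, 0, 0, 0], [0, 0, 0.012, 0, 0, 0], [0, 0, 0.016, 0, 0, 0], [0, 0, 0.018, 0, 0, 0], [0, 0, 0.02, 0, 0, 0], [0, 0, 0.022, 0, 0, 0], [0, 0, 0.024, 0, 0, 0], [0, 0, 0.026, 0, 0, 0], [0, 0, 0.026, 0, 0, 0], [0, 0, 0.026, 0, 0, 0]],
])

```text
time: 4.25
tool_pos: [618.2, -74.8, 63.2]
tcp_rot: [180.0, 0.0, 161.0]
ft_force: [-1.6, -0.5, -0.4]
finger_gap: 0.0
```

Call:
move_arm([
  [[0, 0, 0.001, 0, 0, 0], [0, 0, 0.002, 0, 0, 0], [0, 0, 0.002, 0, 0, 0], [0, 0, 0.002, 0, 0, 0]],
])

```text
time: 4.65
tool_pos: [618.2, -74.8, 61.3]
tcp_rot: [180.0, 0.0, 161.0]
ft_force: [-0.7, -0.6, 2.7]
finger_gap: -0.1
```

Run:
```python
from bench import sensors, viewer, r
import cv2,numpy as np
s=sensors.sense();print(s['time'],s['tool_pos'],s['ft_force'])
im=[]
for n in("scene","wrist"):
    v=viewer.snapshot(n);c=cv2.cvtColor(v["color"],cv2.COLOR_RGB2BGR)
    im.append(cv2.resize(c[90:270,130:370],(512,384),interpolation=2) if n=="wrist" else cv2.resize(c[165:235,185:278],(512,384),interpolation=2))
cv2.imwrite("pics/a2.png",cv2.resize(np.hstack(im),(800,300)))
```

```text
4.65 [618.21903262 -74.84966466  61.28059013] [-0.68956241 -0.59211259  2.70900961]
```

View pics/a2.png

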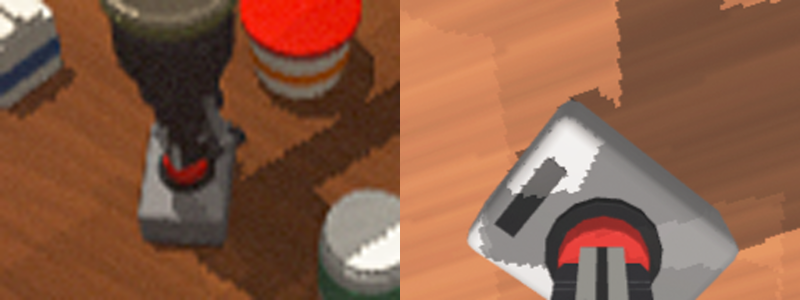

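In contact at about 3 N, and the tips are on the key. I'll continue toward the stop.

Call:
move_arm([
  [[0, 0, 0.001, 0, 0, 0], [0, 0, 0.002, 0, 0, 0], [0, 0, 0.003, 0, 0, 0], [0, 0, 0.003, 0, 0, 0], [0, 0, 0.003, 0, 0, 0]],
])

```text
time: 5.25
tool_pos: [618.2, -74.8, 58.1]
tcp_rot: [180.0, 0.0, 161.0]
ft_force: [0.3, 0.2, 0.2]
finger_gap: -0.1
```

Call:
move_arm([
  [[0, 0, 0.0005, 0, 0, 0], [0, 0, 0.001, 0, 0, 0], [0, 0, 0.001, 0, 0, 0]],
])

```text
time: 5.55
tool_pos: [618.2, -74.8, 57.3]
tcp_rot: [180.0, 0.0, 161.0]
ft_force: [0.0, 0.5, 2.1]
finger_gap: 0.6
```

Call:
move_arm([
  [[0, 0, 0.0005, 0, 0, 0], [0, 0, 0.0005, 0, 0, 0]],
])

```text
time: 5.75
tool_pos: [618.2, -74.8, 57.1]
tcp_rot: [-180.0, 0.0, 161.0]
ft_force: [-1.9, 1.4, 5.1]
finger_gap: -0.1
```

Call:
move_arm([
  [[0, 0, 0.0005, 0, 0, 0], [0, 0, 0.0005, 0, 0, 0], [0, 0, 0.0005, 0, 0, 0]],
])

```text
time: 6.05
tool_pos: [618.3, -74.8, 57.0]
tcp_rot: [-180.0, 0.0, 161.1]
ft_force: [-3.3, 1.0, 8.4]
finger_gap: 0.3
```

The force rises with no further travel and the tip is at 49.0 mm, so the red key is on its stop. I'll lift off.

Call:
move_arm([
  [[0, 0, -0.005, 0, 0, 0], [0, 0, -0.02, 0, 0, 0], [0, 0, -0.05, 0, 0, 0], [0, 0, -0.08, 0, 0, 0], [0, 0, -0.1, 0, 0, 0], [0, 0, -0.1, 0, 0, 0], [0, 0, -0.1, 0, 0, 0]],
])

```text
time: 6.75
tool_pos: [618.6, -75.0, 157.2]
tcp_rot: [180.0, 0.1, 161.0]
ft_force: [0.1, 0.8, -0.8]
finger_gap: 0.2
```

Run:
```python
from bench import sensors, viewer, r
import cv2,numpy as np,pickle
from h import *
s=sensors.sense();print(s['time'],s['tool_pos'],s['ft_force'])
d=pickle.load(open("d.pkl","rb"))
v=viewer.snapshot("scene");c=cv2.cvtColor(v["color"],cv2.COLOR_RGB2BGR)
o=cv2.cvtColor(d["scene"]["color"],cv2.COLOR_RGB2BGR)
cv2.imwrite("pics/a3.png",np.hstack([cv2.resize(x[170:240,185:278],(400,300),interpolation=2) for x in(o,c)]))
for col in("red","blue"):
  print([(p,round(ray(v,p,47 if col=="red" else 56)[0],1),round(ray(v,p,47 if col=="red" else 56)[1],1)) for p,q in blobs(v,col) if q[4]<120])
print(shift([180,0,161.05],np.array([618,-75,156.3]),[428,71,156.3]))
```

```text
6.75 [618.61168134 -74.95403233 157.19162369] [ 0.11007385  0.84849914 -0.80714604]
[(array([131.7, 178.9]), np.float64(728.6), np.float64(-366.7)), (array([165.9, 199.6]), np.float64(720.6), np.float64(-228.9)), (array([227.6, 202.8]), np.float64(619.1), np.float64(-75.1))]
[(array([304.3, 183.6]), np.float64(428.8), np.float64(71.7))]
[0.2271 0.0764 0.    ]
```

View pics/a3.png

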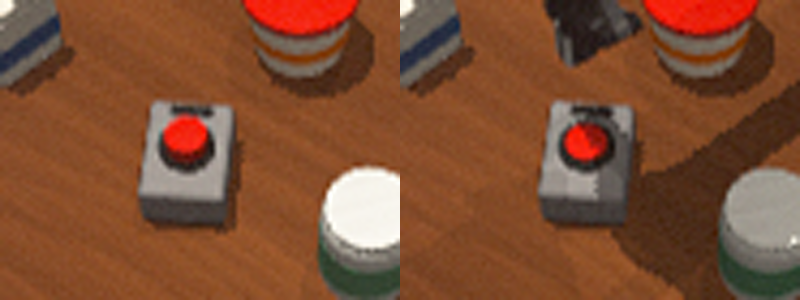

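Before and after: the red key has dropped from row 201.3 to 202.8 and sits lower in its collar. The unit has not moved. Next is blue.

Call:
move_arm([
  [[0.04, 0.014, 0, 0, 0, 0], [0.08, 0.027, 0, 0, 0, 0], [0.12, 0.04, 0, 0, 0, 0], [0.16, 0.054, 0, 0, 0, 0], [0.2, 0.067, 0, 0, 0, 0], [0.227, 0.076, 0, 0, 0, 0], [0.227, 0.076, 0, 0, 0, 0], [0.227, 0.076, 0, 0, 0, 0], [0.227, 0.076, 0.02, 0, 0, 0], [0.227, 0.076, 0.04, 0, 0, 0], [0.227, 0.076, 0.06, 0, 0, 0], [0.227, 0.076, 0.07, 0, 0, 0], [0.227, 0.076, 0.07, 0, 0, 0], [0.227, 0.076, 0.07, 0, 0, 0], [0.227, 0.076, 0.07, 0, 0, 0]],
])

```text
time: 8.3
tool_pos: [429.1, 70.6, 87.3]
tcp_rot: [180.0, 0.1, 161.0]
ft_force: [-0.6, -0.5, 0.5]
finger_gap: -0.0
```

Run:
```python
from bench import sensors, viewer, r
import cv2,numpy as np
s=sensors.sense();print(s['time'],s['tool_pos'],s['ft_force'])
im=[]
for n in("scene","wrist"):
    v=viewer.snapshot(n);c=cv2.cvtColor(v["color"],cv2.COLOR_RGB2BGR)
    im.append(c if n=="wrist" else cv2.resize(c[150:220,258:351],(512,384),interpolation=2))
cv2.imwrite("pics/b1.png",cv2.resize(np.hstack(im),(800,300)))
```

```text
8.3 [429.132868    70.63277966  87.33572451] [-0.56961394 -0.46210391  0.5359699 ]
```

View pics/b1.png

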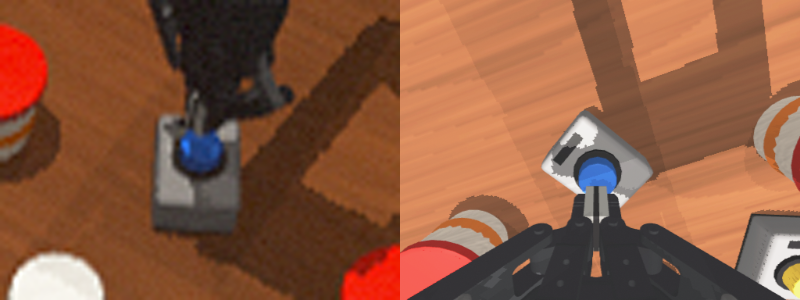

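The fingertips are over the blue key, at (597,175) in the wrist panel, with the same geometry as for red. I'll press it the same way.

Call:
move_arm([
  [[0, 0, 0.006, 0, 0, 0], [0, 0, 0.012, 0, 0, 0], [0, 0, 0.016, 0, 0, 0], [0, 0, 0.018, 0, 0, 0], [0, 0, 0.02, 0, 0, 0], [0, 0, 0.022, 0, 0, 0], [0, 0, 0.024, 0, 0, 0], [0, 0, 0.025, 0, 0, 0], [0, 0, 0.026, 0, 0, 0], [0, 0, 0.027, 0, 0, 0], [0, 0, 0.028, 0, 0, 0], [0, 0, 0.028, 0, 0, 0], [0, 0, 0.028, 0, 0, 0]],
])

```text
time: 9.7
tool_pos: [428.4, 70.8, 58.3]
tcp_rot: [180.0, 0.0, 161.0]
ft_force: [-0.0, -0.8, -0.2]
finger_gap: 0.1
```

Call:
move_arm([
  [[0, 0, 0.0005, 0, 0, 0], [0, 0, 0.001, 0, 0, 0], [0, 0, 0.0015, 0, 0, 0], [0, 0, 0.0015, 0, 0, 0]],
])

```text
time: 10.1
tool_pos: [428.5, 70.8, 57.0]
tcp_rot: [180.0, 0.0, 161.0]
ft_force: [-0.5, -0.3, 2.9]
finger_gap: -0.1
```

Call:
move_arm([
  [[0, 0, 0.0005, 0, 0, 0], [0, 0, 0.0005, 0, 0, 0], [0, 0, 0.0005, 0, 0, 0]],
])

```text
time: 10.4
tool_pos: [428.5, 70.8, 57.0]
tcp_rot: [180.0, 0.0, 161.0]
ft_force: [-2.6, -1.2, 8.8]
finger_gap: -0.0
```

Blue is on its stop: 8.8 N, tip at 49.0 mm. I'll draw back up.

Call:
move_arm([
  [[0, 0, -0.005, 0, 0, 0], [0, 0, -0.02, 0, 0, 0], [0, 0, -0.05, 0, 0, 0], [0, 0, -0.09, 0, 0, 0], [0, 0, -0.13, 0, 0, 0], [0, 0, -0.17, 0, 0, 0], [0, 0, -0.18, 0, 0, 0], [0, 0, -0.18, 0, 0, 0], [0, 0, -0.18, 0, 0, 0], [0, 0, -0.18, 0, 0, 0]],
])

```text
time: 11.4
tool_pos: [427.1, 70.7, 234.1]
tcp_rot: [-179.9, -0.2, 161.0]
ft_force: [-0.3, 0.1, 1.1]
finger_gap: 0.1
```

Run:
```python
from bench import sensors, viewer, r
import cv2,numpy as np,pickle
from h import *
s=sensors.sense();print(s['time'],s['tool_pos'],s['ft_force'])
d=pickle.load(open("d.pkl","rb"))
v=viewer.snapshot("scene");c=cv2.cvtColor(v["color"],cv2.COLOR_RGB2BGR)
o=cv2.cvtColor(d["scene"]["color"],cv2.COLOR_RGB2BGR)
cv2.imwrite("pics/b2.png",np.hstack([cv2.resize(x[115:280,160:380],(400,300),interpolation=2) for x in(o,c)]))
for col in("red","blue","yellow","green"):
  print(col,[(p.tolist(),q[4]) for p,q in blobs(v,col)])
```

```text
11.4 [427.06804855  70.70890296 234.07379575] [-0.25754958  0.12969827  1.13417969]
red [([254.4, 166.4], 516), ([131.5, 178.8], 66), ([165.8, 199.5], 70), ([227.7, 202.7], 69), ([352.6, 220.6], 687), ([179.1, 273.0], 889), ([214.4, 295.6], 970), ([247.0, 326.4], 1104), ([287.8, 352.9], 1224)]
blue [([11.3, 122.5], 1268), ([303.9, 185.3], 62)]
yellow [([318.2, 248.5], 82), ([31.4, 351.6], 2900)]
green [([219.6, 135.5], 43)]
```

View pics/b2.png

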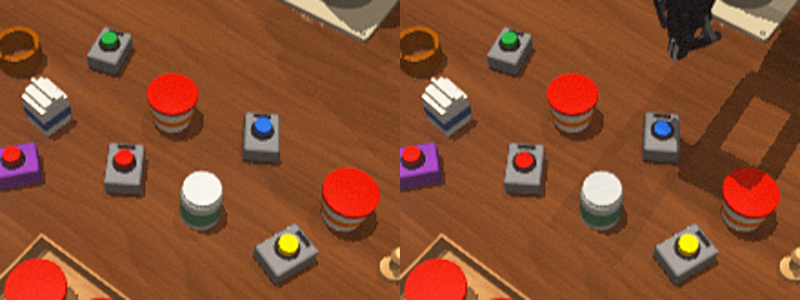

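The red key is at row 202.7 (was 201.3) and the blue key at row 185.3 (was 183.4), so both are down. Yellow and green have not changed and nothing else has moved.

```bash
python3 -c "
from bench import hand_in
print(hand_in())"
```

```text
the job is handed in; nothing more can be done
None
```

I pressed the red key and then the blue key down to their stops with the closed fingertips, lifted clear, and handed the job in at about 11.5 s. `hand_in()` gave no verdict.

- **Pressed keys:** At both stops the fingertips were at 49.0 mm, with 8.4 N on red and 8.8 N on blue. In the last scene picture both keys had dropped, by 1.4 px (red) and 1.9 px (blue).
- **Everything else:** The yellow and green keys and all units, cups and other items looked unmoved in that picture, apart from the tape and stamp, which I only saw partly at the crop's edges. The gripper was about 175 mm above the blue unit, touching nothing.
- **Disagreement:** The wrist force sensor is noisy by about 1–2 N. It read near zero a few times while a key was partway down, though about 3 N of friction was expected. The stop forces and the pictures agreed with each other.

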